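# Dispense one toffee and serve it on the round coaster

### The arm

A 6-joint arm with a two-finger parallel gripper is mounted at the origin on the work surface. World frame = base frame: x ahead of the robot, y to its left, z up, the work surface at z = 0. Lengths are in m, angles in rad, forces in N, time in s.
With the tool pointing down it reaches from about 0.35 to 0.775 m from the base axis. Payload 7.3 kg.
Tool frame: the origin (TCP) lies between the finger pads; the fingertips stand 25 mm ahead of it and the grasp point (between the pads) lies 6 mm ahead of it; y points along the fingers, z is the direction in which the jaws open and shut, and the axes are right-handed (so a half turn about y gives the same grasp; the last joint's range is limited). The gripper opens to 92 mm and grips with 3 to 60 N. Pads are 19 mm wide; open, the fingers measure 130 mm over their backs; the gripper's body (75 mm by 190 mm) begins 47 mm behind the grasp point.
Start: joints at [-1.368, 0.342, 1.524, -0, 1.275, -0.146], TCP at [0.179, -0.493, 0.252] pointing down, gripper open.
Joint ranges: [-2.53, 2.53], [-0.77, 2.02], [0.04, 2.7], [-1, 4.14], [0.28, 2.66], [-3.11, 3.11]. Speed limits (rad/s): [2.57, 2.57, 3.14, 3.14, 3.14, 3.14].

### API

Orientations are given as [roll, pitch, yaw] about the fixed x, y, z axes, in that order (R = Rz(yaw) Ry(pitch) Rx(roll)).
In Python, from cell import sensors, read_camera, hand_in gives the robot as it stands. The module is installed in compiled form; this text tells all that it offers.
- The arm moves only by the tool send_rows, never from a script. Its argument "motion" is a list that holds one entry, the list of rows, each a list of 4 numbers: the shift along the tool's x, y, z in m, then the turn about the tool's y in degrees. In form: [[[tx, ty, tz, twist], ...]]. A call has 1 to 8 rows; each row is the pose to reach, as a shift and turn from the pose measured when the call began, along the tool's axes at that moment; what a row does not reach only later rows make up. A row lasts 1/10 s, in which the tool goes at most 50 mm and 8.59 degrees, less where a joint would pass 70% of its speed; a pose out of reach is approached as far as the arm can. A call with a gripper value outside its range is refused whole. "gripper" is the opening, from 0 (shut) to 1 (fully open), set as the call begins (left out, the last holds). The fingers move at their own pace and stop on an object; "grip_force" is the grip in N (left out, the last holds). Time passes only in rows, so rows that repeat a pose let the fingers close. It gives the time, the measured TCP pose, the force and the opening at its end, in the units of the state.
- sensors.observe(): the state, without advancing time (a new reading comes with each control period).
- read_camera(name): name is "side" or "top"; returns a dict with "frame" (400x640x3 uint8, red, green, blue), "fx", "fy", "cx", "cy" (pixels), "extrinsics" (4x4, takes a point from world to camera coordinates). Camera axes: x right, y up, looking along -z (the intrinsics and any distortion apply to the point x, -y, -z); pixel columns grow to the right and rows downward; lengths in m; the calibration is good to about 2 mm. A picture is of the moment at which its call begins. There is no depth.
- hand_in(): hands the job in, once; it reports no verdict.
The state is a dict: "time": time; "qpos": joint angles; "qvel": joint speeds; "joint_efforts": joint torques, N m; "tool_pos": TCP position; "tool_rot": TCP orientation; "contact_force": force on the tool from outside, world axes, zero at the start; "torque": the same for the moment, N m; "opening": finger opening in m.
Only numpy, scipy, OpenCV 4.12 (cv2) and the standard library are available. Lean on these libraries where they do the work, as an engineer would, in place of code of your own. Each camera call takes 0.05 s, during which the arm holds its last target.

### The job

Press the black knob on top of the toffee dispenser all the way down once and let it spring back up, so that a single toffee disc comes out of the front onto the table. Then nudge that disc across the table with the fingertips until all of it lies flat on the round card coaster (not the square one). Do not pick the toffee up, leave the other toffees in the dispenser, and do not disturb the cup, the clear dish or the pencil case.

Things in the scene. Friction and masses are not known exactly. Their poses are not given: they have to be found in the camera images.
- dispenser: Fixed dispenser. Origin: on the table under the stack's axis; its -x is the front, where toffees come out. 3 mm base plate, 66 mm wide, from x = -31 to 115 mm. In front a clear square magazine, open on top, 62 mm by 62 mm outside, 54 inside, 42 high, with three toffees; behind it a grey housing (x 31 to 115 mm, 50 high) with the plunger. A second full press would eject another toffee.
- outlet (a point): Middle of the base plate's front edge, under the outlet slot (31 mm in front of the dispenser's origin, 3 mm above the table); axes as the dispenser's. The lowest toffee is shoved out here onto the table by a steel pusher plate, which goes back in as the plunger rises. The toffee's centre ends about 45 mm in front of this point, some 10 to 30 mm farther after a quick press and far across the table after a very fast one.
- plunger_top (a point): Centre of the top face of the black plunger knob, a disc 40 mm in diameter and 15 mm thick with a flat top, on a steel stem, 112 mm above the table when up; it stands 68 mm behind (+x) the dispenser's origin. It moves straight down 35 mm to its stop.
- plunger (a joint): Plunger travel in m: 0 up (at rest), 0.035 fully pressed. A damped spring, 2.5 N at the top to 5 N at the bottom, returns it within about 1 s; a slow press (50 mm/s) takes about 5 to 10 N. The pusher plate moves forward 2.3 times as far.
- toffee1_center (a point): Centre (half-way up) of the lowest toffee in the stack, the one that will come out: an amber brown disc 50 mm in diameter, 12 mm thick, about 15 g, with a star on its top. Its z axis is the disc's axis. Starts 9 mm above the table in the magazine; lying on the table its centre is 6 mm above it.
- toffee2_center (a point): Centre of the middle toffee, the same size; it stays in the magazine (and drops 12 mm after the press).
- toffee3_center (a point): Centre of the top toffee, the same size; it stays in the magazine.
- round_coaster: Brown card coaster, round, 120 mm in diameter, 0.6 mm thick, fixed flat on the table to one side of the space in front of the dispenser; things slide over its edge freely. Origin: its centre.
- square_coaster: Brown card coaster, square, 105 mm by 105 mm, 0.6 mm thick, fixed flat on the table on the other side: not the one to use. Origin: its centre.
- cup: White cup, 72 mm across the rim, 85 mm high, loose. Origin: centre of its underside. Bystander.
- dish: Clear round plastic dish, 90 mm in diameter, 16 mm high, loose. Origin: centre of its underside. Bystander.
- pencil_case: Grey pencil case, 70 mm by 190 mm (x, y), 45 mm high, loose. Origin: centre of its underside. Bystander.

How it is judged:
By the outcome, as a careful person would: the job done as asked, in the order asked, and still so for the second after the job is handed in, with the robot touching nothing.
It also fails if it takes over 45 s, if anything falls off the work surface, if the arm or the gripper's body presses on something with over 40 N, if the wrist force passes 120 N, or if a joint passes its speed limit or range.

## Working session

There is one attempt and no reset: what is moved stays moved. The work goes in short steps, Python scripts to look and compute and a tool call to move; the robot and the scene stay as the last step left them, time stands still between calls to the robot, and variables do not carry over. Pictures are saved under pics/ and viewed, and the job is handed in when it is done.

Besides the shell and the picture viewer there is one more tool, called after ">>>" as name(argument=value, ...) on one line, values as JSON. send_rows: Moves the arm, as the interface text tells. Its arguments: {"type":"object","properties":{"motion":{"type":"array"},"gripper":{"type":"number"},"grip_force":{"type":"number"}},"required":["motion"]}

```bash
mkdir -p pics
python3 - <<'E'
from cell import sensors, read_camera
import cv2
s=sensors.observe(); print({k:(v if isinstance(v,float) else [round(float(x),4) for x in __import__('numpy').ravel(v)]) for k,v in s.items()})
for n in("side","top"):
    c=read_camera(n); print({k:c[k] for k in c if k!='frame'})
    cv2.imwrite(f"pics/{n}0.png",c["frame"][:,:,::-1])
E
```

```text
{'time': 0.0, 'qpos': [-1.368, 0.3427, 1.525, 0.0, 1.2754, -0.146], 'qvel': [0.0006, 0.0002, 0.0021, 0.0005, -0.0005, -0.0], 'joint_efforts': [-0.0006, -43.1239, -24.4222, 0.0717, 0.056, -0.0001], 'tool_pos': [0.1794, -0.493, 0.251], 'tool_rot': [-1.5723, 0.0002, -2.7928], 'contact_force': [0.4367, -0.2767, -0.389], 'torque': [-0.0471, -0.0102, -0.0151], 'opening': 0.0914998121013341}
{'fx': 441.01511478416296, 'fy': 441.01511478416296, 'cx': 318.4270146227326, 'cy': 203.0060960290447, 'extrinsics': array([[-0.97366716, -0.22703485,  0.02067435,  0.60527142],
       [ 0.14086327, -0.52783729,  0.83758303, -0.15139249],
       [-0.17924785,  0.81843935,  0.54591871, -1.32499502],
       [ 0.        ,  0.        ,  0.        ,  1.        ]])}
{'fx': 463.4476963130192, 'fy': 463.4476963130192, 'cx': 316.54383698434657, 'cy': 198.60333562133744, 'extrinsics': array([[ 0.01745649, -0.99984143, -0.00352033,  0.04726895],
       [ 0.98033728,  0.0164236 ,  0.19664456, -0.60926095],
       [-0.19655557, -0.00688383,  0.98046852, -1.13033161],
       [ 0.        ,  0.        ,  0.        ,  1.        ]])}
```

View pics/top0.png

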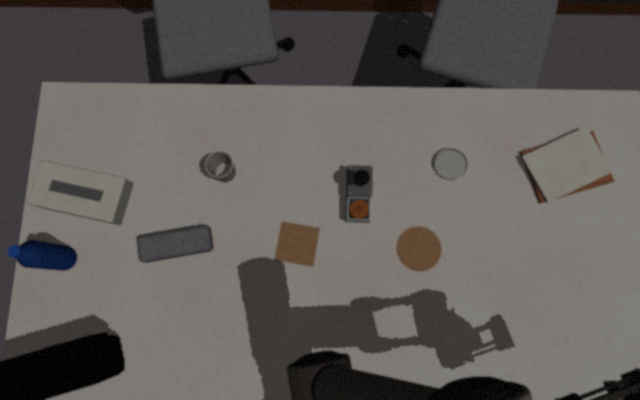

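View pics/side0.png

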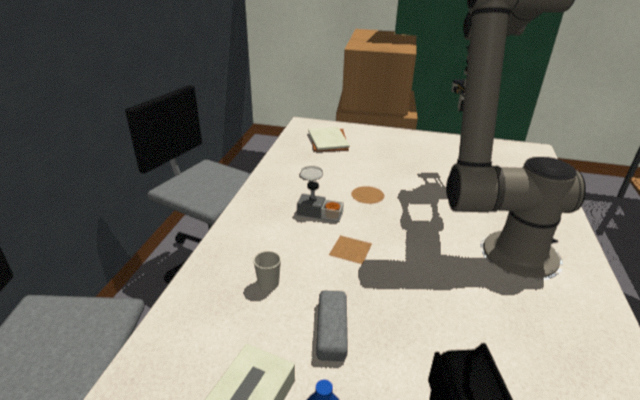

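The top view shows the dispenser near (358,195), the round coaster near (419,249), the square coaster near (297,243), the dish near (450,164), the cup near (218,166) and the pencil case near (175,243). I'll zoom in to measure them.

```bash
cat > h.py <<'E'
import numpy as np, cv2
from cell import sensors, read_camera
def ray(c,u,v,z):
    E=c["extrinsics"];R=E[:3,:3];t=E[:3,3]
    d=np.array([(u-c["cx"])/c["fx"],-(v-c["cy"])/c["fy"],-1.])
    o=-R.T@t; d=R.T@d
    return o+d*(z-o[2])/d[2]
def proj(c,p):
    E=c["extrinsics"];q=E[:3,:3]@np.array(p)+E[:3,3]
    return np.array([c["cx"]+c["fx"]*q[0]/-q[2], c["cy"]+c["fy"]*q[1]/q[2]])
def snap(cam,name,x0,y0,w,h,k):
    c=read_camera(cam)
    cv2.imwrite(f"pics/{name}.png",cv2.resize(c["frame"][y0:y0+h,x0:x0+w,::-1],None,fx=k,fy=k,interpolation=cv2.INTER_CUBIC))
    return c
E
python3 - <<'E'
from h import *
c=snap("top","top1",320,140,160,140,5)
print(proj(c,ray(c,400,250,0)))
hsv=cv2.cvtColor(c["frame"],cv2.COLOR_RGB2HSV)
m=((hsv[...,1]>90)&(hsv[...,2]>60)&(hsv[...,0]<20)).astype(np.uint8)
n,l,st,ce=cv2.connectedComponentsWithStats(m)
for i in range(1,n):
    if st[i,4]>80: print(st[i],ce[i],ray(c,*ce[i],0),ray(c,*ce[i],.039))
c=snap("side","side1",280,160,120,110,5)
hsv=cv2.cvtColor(c["frame"],cv2.COLOR_RGB2HSV)
m=((hsv[...,1]>90)&(hsv[...,2]>60)&(hsv[...,0]<20)).astype(np.uint8)
n,l,st,ce=cv2.connectedComponentsWithStats(m)
for i in range(1,n):
    if st[i,4]>80: print(st[i],ce[i],ray(c,*ce[i],0),ray(c,*ce[i],.039))
E
```

```text
[400. 250.]
[570 174  43  20 209] [596.14832536 182.84210526] [ 0.67687379 -0.7003295   0.        ] [ 0.66726561 -0.67652056  0.039     ]
[349 199  20  20 288] [358.83680556 208.49305556] [ 0.59527856 -0.05614176  0.        ] [ 0.58826128 -0.05278774  0.039     ]
[ 276  223   43   42 1416] [296.68432203 243.58333333] [0.49799135 0.10864247 0.        ] [0.49406324 0.1067641  0.039     ]
[ 397  227   44   44 1475] [418.41355932 248.36610169] [ 0.49084827 -0.21353665  0.        ] [ 0.48714697 -0.20518486  0.039     ]
[ 336   29   82  100 6639] [378.60039163  79.42009339] [ 6.06403102e-01 -1.56703482e+00 -1.11022302e-16] [ 0.59554313 -1.44090531  0.039     ]
[242 124  42  23 383] [260.76240209 131.34203655] [ 1.04211432e+00 -6.33822105e-01 -1.11022302e-16] [ 1.01096765 -0.55114293  0.039     ]
[560 159  69  18 626] [598.08785942 167.58945687] [-0.39489073 -0.66594455  0.        ] [-0.35913051 -0.58176976  0.039     ]
[630 167  10  24 135] [636.13333333 178.99259259] [-0.51467378 -0.60217434  0.        ] [-0.47333647 -0.52096869  0.039     ]
[352 187  32  16 412] [367.37621359 194.51941748] [ 0.49048509 -0.21381216  0.        ] [ 0.48502225 -0.15068863  0.039     ]
[325 202  15   9 108] [332.25       205.75925926] [ 0.59812223 -0.10920055  0.        ] [ 0.58764782 -0.05094773  0.039     ]
[137 211  47  52 651] [158.89861751 235.02611367] [1.08397725 0.19005023 0.        ] [1.05088145 0.23436995 0.039     ]
[330 236  41  28 723] [350.43983402 249.27662517] [0.49740542 0.10924473 0.        ] [0.49162037 0.15732675 0.039     ]
[ 97 279  20  18 192] [107.828125   290.21354167] [1.08879408 0.43872488 0.        ] [1.055474   0.47146632 0.039     ]
```

View pics/top1.png

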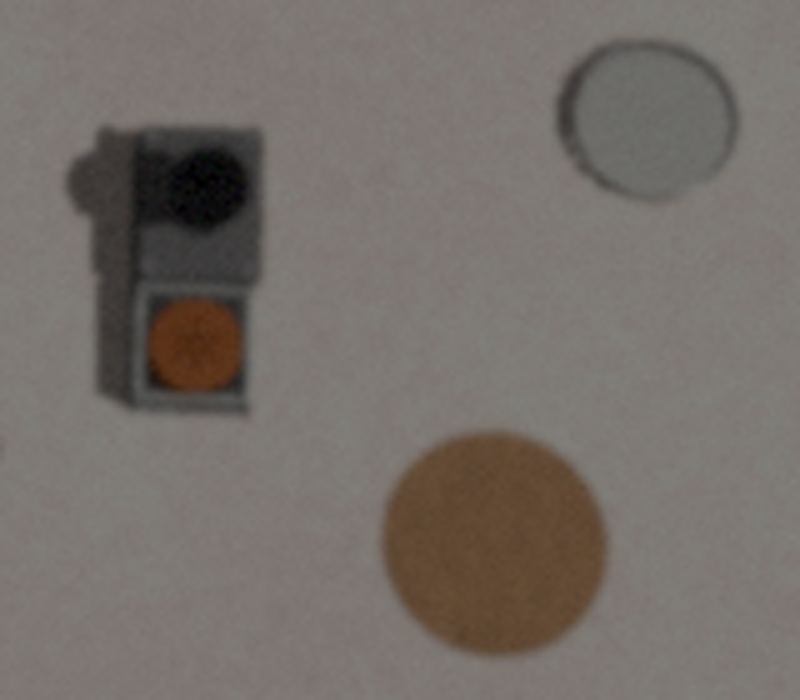

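View pics/side1.png

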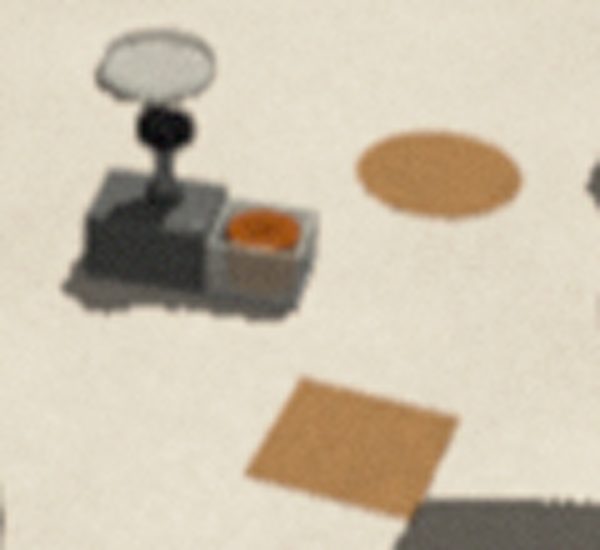

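The crops put the knob at top px (361,177) and the dish at (450,164), behind and to the right. The coaster centre is about (0.491,-0.2135). Next I'll compute the knob position and the move to it.

Run:
```python
from h import *
c=read_camera("top");s=read_camera("side")
k=ray(c,320+207/5,140+187/5,.110); print("knob top",k,"side",ray(s,280+165/5,160+124/5,.107))
t=ray(c,358.84,208.49,.039);d=k-t;print(t,"yaw",np.arctan2(d[1],d[0]),np.hypot(d[0],d[1]))
print("dish",ray(c,320+648/5,140+120/5,.008))
for p in [(137,410),(248,410),(262,130),(140,130)]: print(ray(c,320+p[0]/5,140+p[1]/5,.003 if p[1]>400 else .05))
o=sensors.observe();tp=o["tool_pos"];y=o["tool_rot"][2]
# shift for knob
D=k[:2]-tp[:2];print(o["time"],"tx",D@[np.cos(y),np.sin(y)],"tz",D@[-np.sin(y),np.cos(y)])
```

```text
knob top [ 0.65400569 -0.05308041  0.11      ] side [ 0.65456318 -0.05403931  0.107     ]
[ 0.58826951 -0.05279606  0.039     ] yaw -0.004325589994381872 0.0657367982960347
dish [ 0.72107291 -0.30257989  0.008     ]
[ 0.55761226 -0.02535849  0.003     ]
[ 0.5586151  -0.08457211  0.003     ]
[ 0.70034842 -0.08753623  0.05      ]
[ 0.69929096 -0.02341493  0.05      ]
0.3 tx -0.5964354863448971 tz -0.2515306736314565
```

>>> send_rows(motion=[[[-0.04, 0, -0.017, -5], [-0.08, 0, -0.034, -10], [-0.12, 0, -0.05, -15], [-0.16, 0, -0.067, -20], [-0.2, 0, -0.084, -25], [-0.24, 0, -0.1, -30], [-0.28, 0, -0.118, -35], [-0.32, 0, -0.135, -40]]], gripper=0)

```text
time: 1.1
tool_pos: [0.4351, -0.2556, 0.2517]
tool_rot: [-1.571, 0.0, -2.091]
contact_force: [1.1, -0.6, 0.3]
opening: 0.0325
```

```bash
cat >> h.py <<'E'
def go(x,y,z=None,yaw=None):
    o=sensors.observe();tp=np.array(o["tool_pos"]);r=o["tool_rot"]
    from scipy.spatial.transform import Rotation as Ro
    R=Ro.from_euler("xyz",r).as_matrix()
    D=np.array([x,y,tp[2] if z is None else z])-tp
    print("t",round(o["time"],2),"pos",tp.round(4),"rot",np.round(r,3),"F",np.round(o["contact_force"],1),"open",round(o["opening"],4),"q",np.round(o["qpos"],2))
    print("shift",(R.T@D).round(4), "twist", None if yaw is None else -np.degrees(yaw-r[2]))
E
python3 -c "
from h import *
go(.6545,-.0535,.145,-np.pi/2)"
```

```text
t 1.1 pos [ 0.4351 -0.2556  0.2517] rot [-1.571  0.    -2.091] F [ 1.1 -0.6  0.3] open 0.0325 q [-0.68  0.3   1.58  0.    1.26 -0.16]
shift [-0.2844  0.1068  0.09  ] twist -29.808937439619626
```

>>> send_rows(motion=[[[-0.04, 0.01, 0.013, -4], [-0.08, 0.02, 0.026, -8], [-0.12, 0.03, 0.039, -12], [-0.16, 0.045, 0.052, -16], [-0.2, 0.06, 0.064, -20], [-0.24, 0.07, 0.077, -24], [-0.284, 0.08, 0.09, -28], [-0.284, 0.087, 0.09, -29.8]]])

```text
time: 1.9
tool_pos: [0.6569, -0.0494, 0.1629]
tool_rot: [-1.57, 0.002, -1.564]
contact_force: [-1.1, -0.7, -0.0]
opening: 0.0005
```

```bash
python3 -c "
from h import *
c=snap('top','top2',300,120,160,140,5)
go(.6545,-.0535,.145,-np.pi/2)"
```

```text
t 1.95 pos [ 0.6549 -0.0512  0.1618] rot [-1.574e+00  1.000e-03 -1.564e+00] F [-0.8 -0.4 -0.6] open 0.0006 q [-0.19  0.66  1.25  0.    1.24 -0.2 ]
shift [ 0.0023  0.0168 -0.0004] twist 0.367325181396929
```

View pics/top2.png

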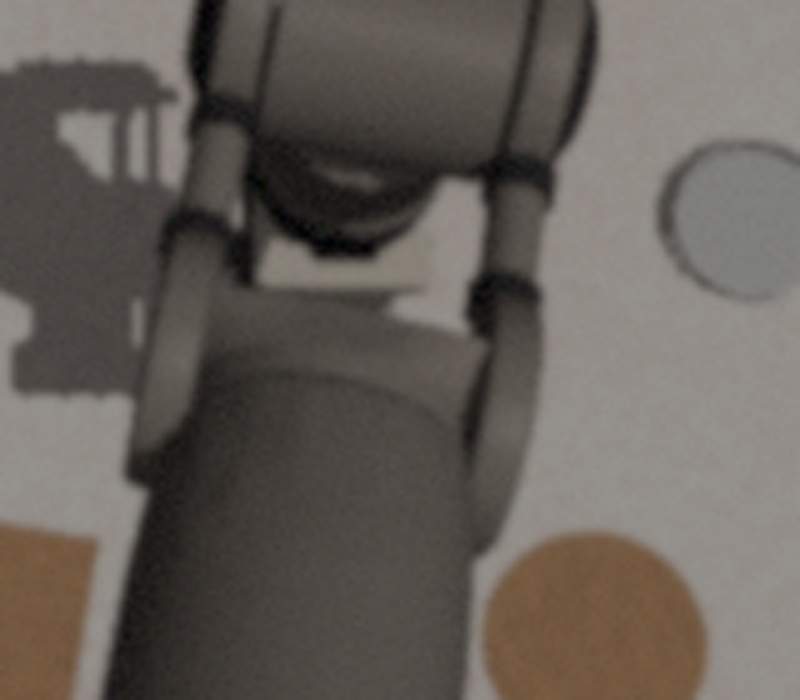

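The arm hides the dispenser in the top view, so I'll use the state and the side camera here. I'm going down gently and pressing at about 50 mm/s.

>>> send_rows(motion=[[[0.002, 0.012, 0, 0], [0.002, 0.02, 0, 0], [0.002, 0.025, 0, 0], [0.002, 0.03, 0, 0], [0.002, 0.035, 0, 0], [0.002, 0.04, 0, 0], [0.002, 0.045, 0, 0], [0.002, 0.05, 0, 0]]])

```text
time: 2.75
tool_pos: [0.6541, -0.0539, 0.1128]
tool_rot: [-1.574, 0.001, -1.565]
contact_force: [-5.0, 0.2, 6.8]
opening: 0.0003
```

```bash
python3 -c "
from h import *
c=snap('side','side2',280,130,120,110,5)
go(.6545,-.0535,.101,-np.pi/2)"
```

```text
t 2.8 pos [ 0.654  -0.0539  0.1119] rot [-1.574e+00  1.000e-03 -1.565e+00] F [-2.  -0.5  4. ] open 0.0007 q [-0.2   0.71  1.3   0.    1.14 -0.2 ]
shift [-0.0003  0.0109  0.0005] twist 0.3068921555416239
```

View pics/side2.png

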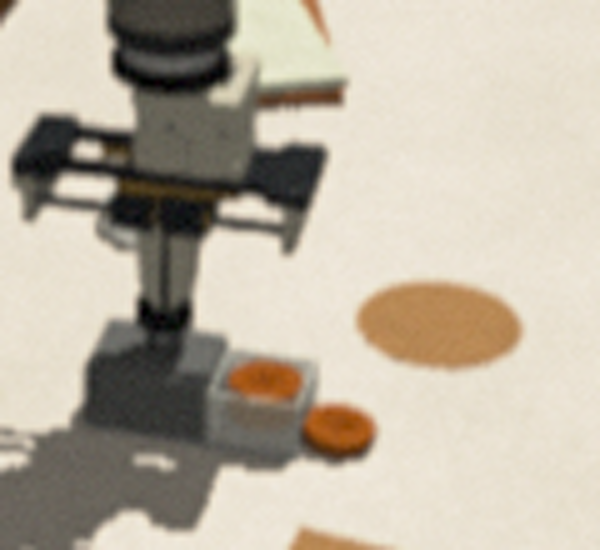

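The disc is mostly out at crop (340,428) and the knob still has about 10 mm to go. I'll press on to the stop.

>>> send_rows(motion=[[[0, 0.005, 0, 0], [0, 0.009, 0, 0], [0, 0.011, 0, 0], [0, 0.0115, 0, 0]]])

```text
time: 3.2
tool_pos: [0.6542, -0.054, 0.1021]
tool_rot: [-1.573, 0.001, -1.566]
contact_force: [-4.2, 2.0, 9.7]
opening: 0.0004
```

```bash
python3 -c "
from h import *
c=snap('side','side3',280,130,120,110,5)
go(.6545,-.0535,.101,-np.pi/2)"
```

```text
t 3.25 pos [ 0.6542 -0.054   0.1022] rot [-1.573e+00  1.000e-03 -1.566e+00] F [-4.5  2.1  9.2] open 0.0005 q [-0.2   0.72  1.31  0.    1.12 -0.2 ]
shift [-0.0005  0.0012  0.0003] twist 0.258953969004803
```

View pics/side3.png

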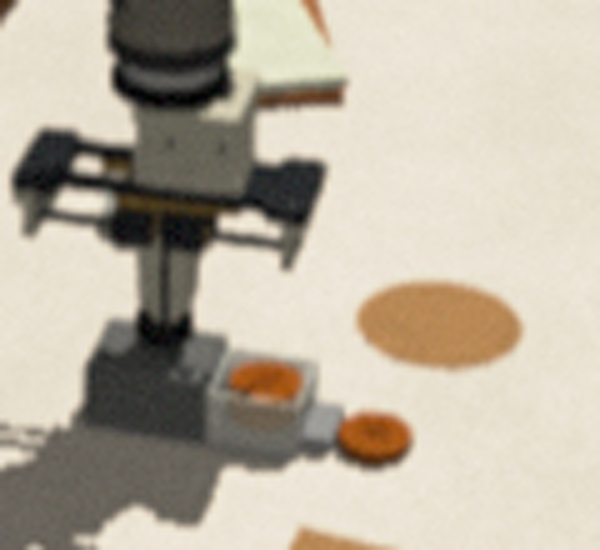

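The pusher plate is out and the disc is free at crop (375,438). I'll add 2 mm to confirm the stop, then rise.

>>> send_rows(motion=[[[0, 0.002, 0, 0], [0, 0.0025, 0, 0]]])

```text
time: 3.45
tool_pos: [0.6543, -0.054, 0.102]
tool_rot: [-1.571, 0.001, -1.567]
contact_force: [-6.0, 3.3, 13.7]
opening: 0.0001
```

The force went up with no further travel, so the plunger is at its stop. Now I'll lift off.

>>> send_rows(motion=[[[0, -0.01, 0, 0], [0, -0.02, 0, 0], [0, -0.03, 0, 0], [0, -0.04, 0, 0], [0, -0.055, 0, 0], [0, -0.075, 0, 0], [0, -0.09, 0, 0], [0, -0.09, 0, 0]]], gripper=0.35)

```text
time: 4.25
tool_pos: [0.6555, -0.0544, 0.195]
tool_rot: [-1.566, 0.0, -1.567]
contact_force: [-0.4, -0.2, 0.0]
opening: 0.0316
```

```bash
cat >> h.py <<'E'
def toff(c,lo=200):
    hsv=cv2.cvtColor(cv2.GaussianBlur(c["frame"],(3,3),0),cv2.COLOR_RGB2HSV)
    m=((hsv[...,1]>lo)&(hsv[...,0]<15)&(hsv[...,2]>50)).astype(np.uint8)
    n,l,st,ce=cv2.connectedComponentsWithStats(m)
    for i in range(1,n):
        if st[i,4]>30: print("blob",st[i],ce[i].round(1),"z6",ray(c,*ce[i],.006).round(4),"z12",ray(c,*ce[i],.012).round(4))
E
python3 -c "
from h import *
c=snap('side','side4',280,130,120,110,5); toff(c)
go(.5,-.0,.101,-np.pi/2)
c=snap('top','top4',300,120,160,140,5); toff(c)"
```

```text
blob [349 214  12   8  68] [354.2 217.3] z6 [ 0.5124 -0.0513  0.006 ] z12 [ 0.5113 -0.0427  0.012 ]
t 4.3 pos [ 0.6548 -0.0543  0.1932] rot [-1.568e+00  1.000e-03 -1.567e+00] F [-0.1  0.6 -0.5] open 0.0323 q [-0.2   0.63  1.21  0.    1.3  -0.2 ]
shift [-0.0548  0.0919 -0.1548] twist 0.21054483222529982
```

View pics/side4.png

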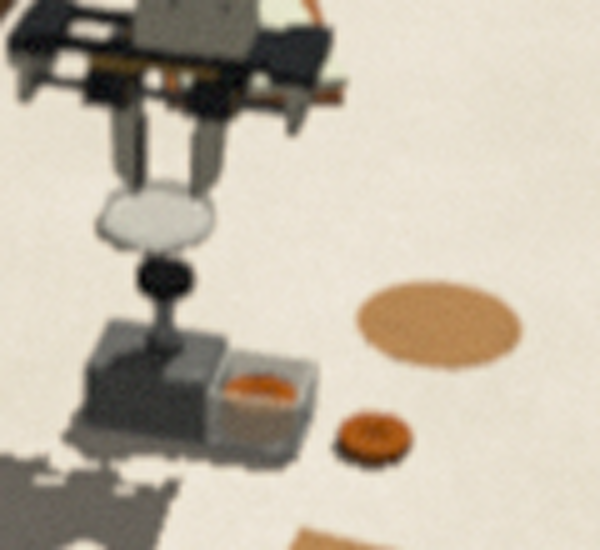

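View pics/top4.png

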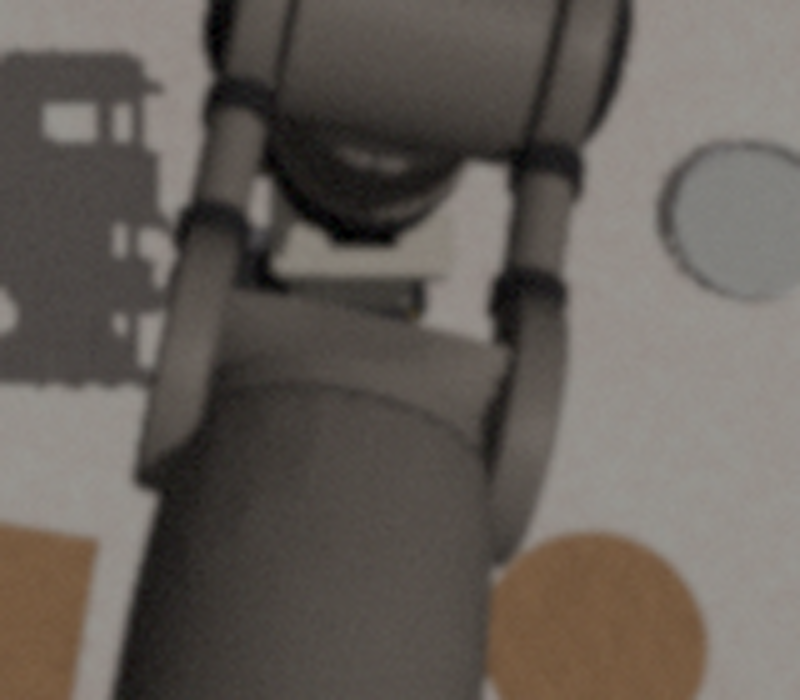

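The plunger is back up, two toffees remain in the magazine, and the disc lies at about (0.512,-0.053). I'll go behind it (+y side) with the fingers about 23 mm apart so they cradle it.

```bash
python3 -c "
from h import *
go(.520,.010,.030,-np.radians(97.5))"
```

```text
t 4.35 pos [ 0.6542 -0.0542  0.192 ] rot [-1.571e+00  1.000e-03 -1.567e+00] F [0.1 0.6 0.2] open 0.0319 q [-0.2   0.63  1.21  0.    1.3  -0.2 ]
shift [-0.0645  0.162  -0.134 ] twist 7.710182783370782
```

>>> send_rows(motion=[[[-0.015, 0, -0.03, 2], [-0.03, 0, -0.065, 4], [-0.05, 0, -0.1, 6], [-0.0645, 0.01, -0.134, 7.7], [-0.0645, 0.04, -0.134, 7.7], [-0.0645, 0.075, -0.134, 7.7], [-0.0645, 0.1, -0.134, 7.7], [-0.0645, 0.12, -0.134, 7.7]]], gripper=0.25)

```text
time: 5.15
tool_pos: [0.5185, 0.0102, 0.0695]
tool_rot: [-1.574, 0.001, -1.701]
contact_force: [0.0, -0.1, -0.1]
opening: 0.0227
```

```bash
python3 -c "
from h import *
go(.520,.010,.030,-np.radians(97.5))
c=snap('side','side5',280,130,120,110,5); toff(c)"
```

```text
t 5.15 pos [0.5185 0.0102 0.0695] rot [-1.574e+00  1.000e-03 -1.701e+00] F [ 0.  -0.1 -0.1] open 0.0227 q [-0.13  0.55  1.76  0.    0.83  0.  ]
shift [0.0001 0.0395 0.0017] twist 0.01462008441132107
```

View pics/side5.png

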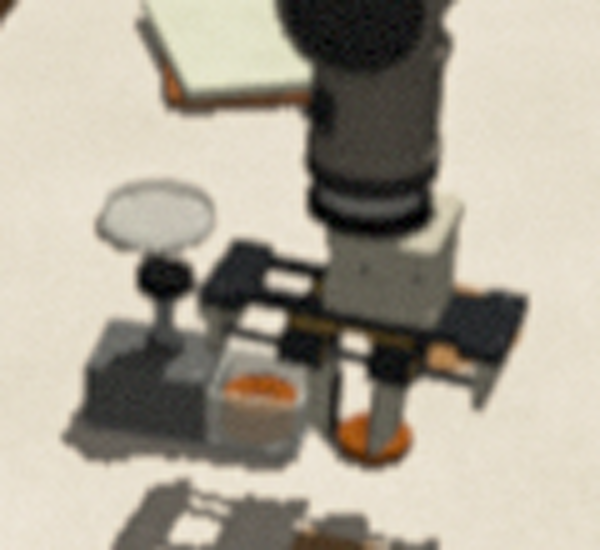

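The disc is untouched at crop (375,438) and the fingers are behind it. The gripper's outer end clears the knob and housing, so I'll go down.

>>> send_rows(motion=[[[0, 0.02, -0.001, 0], [0, 0.034, -0.001, 0], [0, 0.0395, -0.001, 0], [0, 0.0395, -0.001, 0]]])

```text
time: 5.6
tool_pos: [0.5152, 0.0106, 0.0269]
tool_rot: [-1.581, 0.001, -1.702]
contact_force: [0.0, -0.0, 1.2]
opening: 0.0227
```

```bash
python3 -c "
from h import *
go(.495,-.182,.030,-np.radians(97.5))
c=snap('side','side6',280,130,120,110,5); toff(c)"
```

```text
t 5.6 pos [0.5152 0.0106 0.0269] rot [-1.581e+00  1.000e-03 -1.702e+00] F [ 0.  -0.   1.2] open 0.0227 q [-0.13  0.62  1.79  0.    0.74  0.  ]
shift [ 0.1936 -0.0033  0.0051] twist 0.0028250649963142
```

View pics/side6.png

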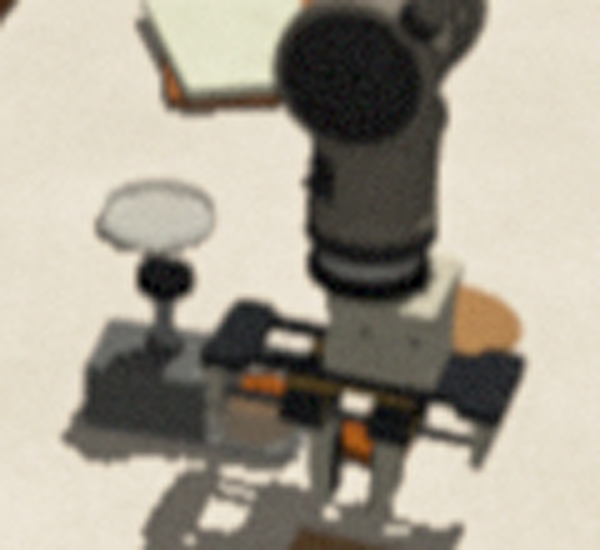

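The fingers stand behind the disc, with the disc seen between them at crop (360,440). Pushing slowly.

>>> send_rows(motion=[[[0.012, -0.003, 0, 0], [0.024, -0.003, 0, 0], [0.036, -0.003, 0.001, 0], [0.048, -0.003, 0.001, 0], [0.06, -0.003, 0.001, 0], [0.072, -0.003, 0.001, 0], [0.082, -0.003, 0.002, 0], [0.09, -0.003, 0.002, 0]]])

```text
time: 6.45
tool_pos: [0.506, -0.08, 0.0305]
tool_rot: [-1.579, 0.001, -1.702]
contact_force: [0.9, -0.0, 0.4]
opening: 0.023
```

```bash
python3 -c "
from h import *
go(.495,-.182,.030,-np.radians(97.5))
c=snap('side','side7',280,130,120,110,5); toff(c)
c=snap('top','top7',320,150,160,120,5); toff(c)"
```

```text
t 6.45 pos [ 0.506  -0.08    0.0305] rot [-1.579e+00  1.000e-03 -1.702e+00] F [ 0.9 -0.   0.4] open 0.023 q [-0.31  0.61  1.8  -0.    0.74 -0.17]
shift [0.1025 0.0004 0.0025] twist -0.023675936076669856
```

View pics/side7.png

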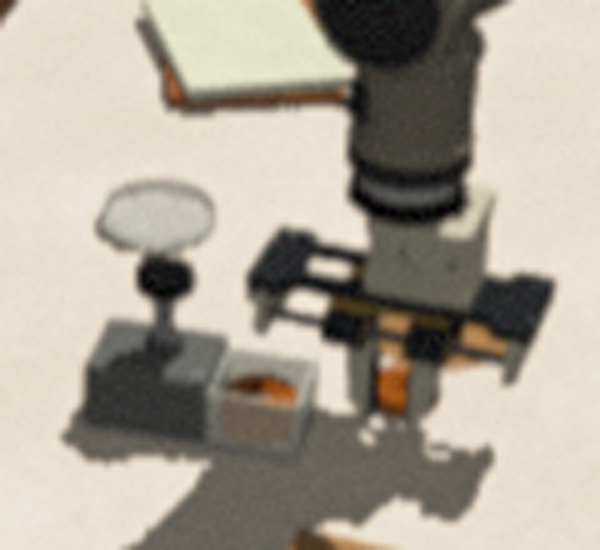

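View pics/top7.png

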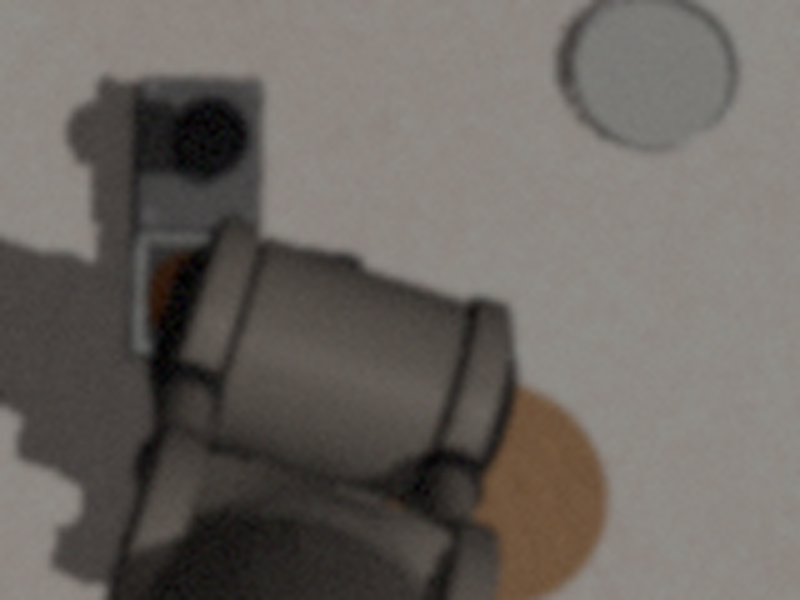

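The disc sits between the fingers at side crop (393,388) and is moving with them. I'll continue.

>>> send_rows(motion=[[[0.012, 0, 0, 0], [0.024, 0, 0.001, 0], [0.036, 0, 0.001, 0], [0.048, 0, 0.001, 0], [0.06, 0, 0.002, 0], [0.07, 0, 0.002, 0], [0.078, 0, 0.002, 0], [0.082, 0, 0.002, 0]]])

```text
time: 7.35
tool_pos: [0.497, -0.1624, 0.0303]
tool_rot: [-1.579, 0.001, -1.704]
contact_force: [-0.1, 0.1, 0.2]
opening: 0.023
```

```bash
python3 -c "
from h import *
go(.495,-.182,.030,-np.radians(97.5))
c=snap('side','side8',280,130,120,110,5); toff(c)"
```

```text
t 7.35 pos [ 0.497  -0.1624  0.0303] rot [-1.579e+00  1.000e-03 -1.704e+00] F [-0.1  0.1  0.2] open 0.023 q [-0.46  0.62  1.77 -0.    0.76 -0.33]
shift [0.0196 0.0003 0.0006] twist -0.10610422051955548
```

View pics/side8.png

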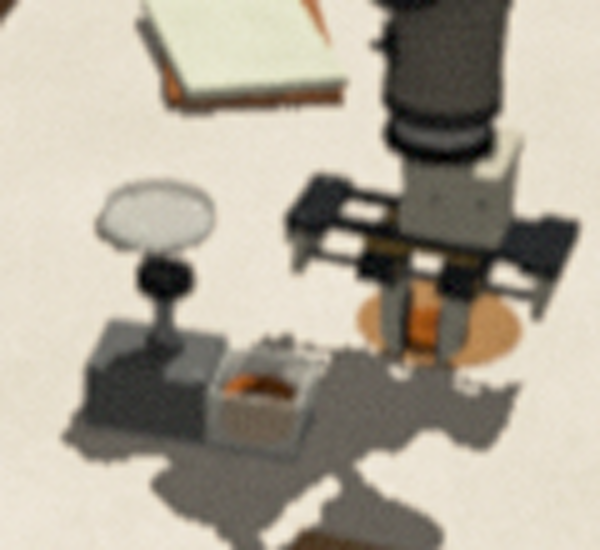

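The disc is on the coaster at crop (424,325), about 20 mm short of the middle. I'll finish the push and then back off.

>>> send_rows(motion=[[[0.008, 0, 0, 0], [0.014, 0, 0, 0], [0.018, 0, 0, 0], [0.019, 0, 0, 0]]])

```text
time: 7.8
tool_pos: [0.4945, -0.1819, 0.0303]
tool_rot: [-1.579, 0.001, -1.704]
contact_force: [1.1, 0.7, -0.1]
opening: 0.0228
```

>>> send_rows(motion=[[[-0.01, 0, 0, 0], [-0.025, 0, 0, 0], [-0.04, -0.01, 0, 0], [-0.045, -0.04, 0, 0], [-0.045, -0.08, 0, 0], [-0.045, -0.12, 0, 0], [-0.045, -0.16, 0, 0], [-0.045, -0.17, 0, 0]]])

```text
time: 8.6
tool_pos: [0.5037, -0.1366, 0.2056]
tool_rot: [-1.571, -0.001, -1.702]
contact_force: [0.6, -0.0, 0.0]
opening: 0.0233
```

>>> send_rows(motion=[[[-0.03, 0, -0.02, 0], [-0.07, 0, -0.04, 0], [-0.11, 0, -0.06, 0], [-0.15, 0, -0.08, 0], [-0.19, 0, -0.09, 0], [-0.23, 0, -0.09, 0], [-0.25, 0, -0.09, 0], [-0.25, 0, -0.09, 0]]])

```text
time: 9.4
tool_pos: [0.4463, 0.1261, 0.2052]
tool_rot: [-1.571, -0.001, -1.697]
contact_force: [0.4, 0.6, 0.3]
opening: 0.0229
```

```bash
python3 -c "
from h import *
go(.495,-.182,.030,-np.radians(97.5))
c=snap('side','side9',270,150,130,100,5); toff(c)
c=snap('top','top9',320,150,160,120,5); toff(c)"
```

```text
t 9.4 pos [0.4463 0.1261 0.2052] rot [-1.571e+00 -1.000e-03 -1.697e+00] F [0.4 0.6 0.3] open 0.0229 q [ 0.11  0.28  1.76 -0.    1.11  0.24]
shift [0.2994 0.1754 0.0873] twist 0.24251149763170032
```

View pics/side9.png

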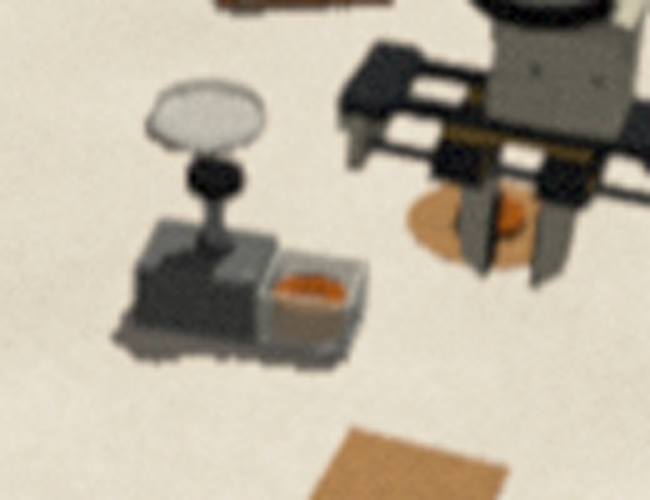

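View pics/top9.png

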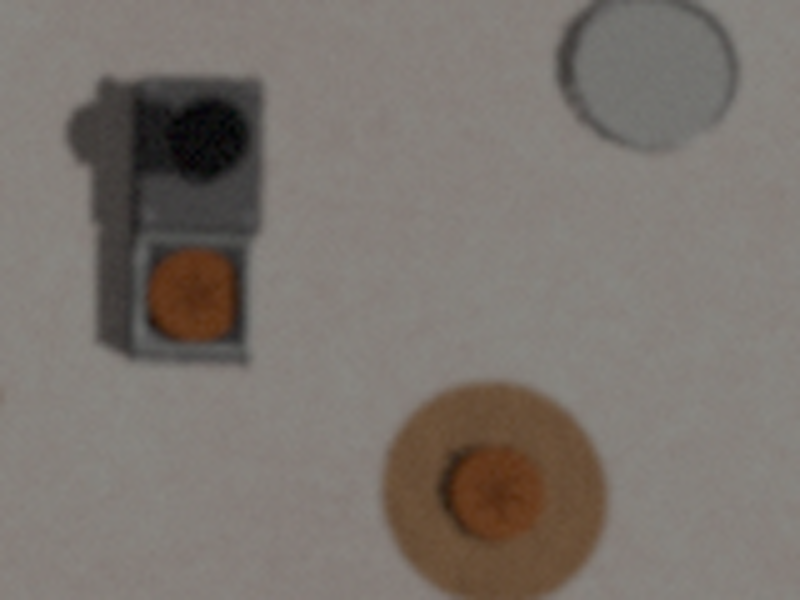

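The disc lies flat in the middle of the round coaster: top crop (495,493), with the coaster at (495,492). The dispenser is at rest with two toffees and the dish hasn't moved. Next I'll compare the bystanders with the first picture, then hand in.

```bash
python3 -c "
from h import *
c=read_camera('top')['frame'].astype(int); a=cv2.imread('pics/top0.png')[:,:,::-1].astype(int)
for n,(x,y,w,h) in dict(cup=(195,145,45,40),dish=(428,142,45,45),case=(130,220,90,45)).items():
    print(n,abs(c-a)[y:y+h,x:x+w].mean(), abs(c-a)[y:y+h,x:x+w].max())
print(sensors.observe()['time'],np.abs(sensors.observe()['qvel']).max())
from cell import hand_in
print(hand_in())"
```

```text
cup 5.892407407407408 13
dish 6.53037037037037 13
case 21.807078189300412 68
9.55 0.02535979029878257
the job is handed in; nothing more can be done
None
```

```bash
python3 -c "
from h import *
c=snap('top','top10',0,0,640,400,1)"
```

```text
the job is handed in; nothing more can be done
```

I handed the job in at 9.55 s, with the toffee lying flat in the middle of the round coaster.

- **Press:** I pressed the knob slowly to its stop; the force rose to about 14 N with no further travel. It sprang back up, and one disc came out. Two toffees should remain: the pictures show the magazine still holding toffees and nothing else out.
- **Nudge:** I pushed the disc with two slightly parted fingertips and never gripped or lifted it. In the last top picture it is centred on the coaster to within a few mm. I then backed the gripper off and raised it clear of everything.
- **Cup and dish:** both match the first picture to within image noise.
- **Pencil case:** this check did not agree. Its image region differed from the first picture by about 22 grey levels on average (up to 68), against about 6 for the cup and dish. I think this is the arm or its shadow over that area. The gripper stayed at y ≤ 0.13 m and never went near the case at table height. I handed in from the same script, before seeing that number, and the camera no longer worked afterwards, so I have no picture to confirm it.

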